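Fetch the parts basket from the deep cleaning tank with the hook rod

ROBOT

A 7-joint arm with a two-finger parallel gripper is mounted at the origin on the work surface. World frame = base frame: x ahead of the robot, y to its left, z up, the work surface at z = 0. Lengths are in m, angles in rad, forces in N, time in s.
With the tool pointing down it reaches from about 0.35 to 0.9 m from the base axis. Payload 7.2 kg.
Tool frame: the origin (TCP) lies midway between the tips of the shut fingers; the grasp point (between the pads) lies robot.grasp_offset behind it (robot.grasp_offset is the distance from the TCP to the grasp point, in m); z points along the fingers, y is the line along which they close (so a half turn about z gives the same grasp; the last joint's range is limited). The gripper opens to 85 mm and grips with 20 to 120 N. Pads are 22 mm wide; open, the fingers measure 114 mm over their backs; the gripper's body (76 mm by 85 mm) begins 54 mm behind the grasp point. The pads swing forward as they close: fully open they stand 13 mm farther back than shut.
Start: joints at [-1.409, 0.411, -0.013, 1.596, 0.006, 1.134, -0.082], TCP at [0.142, 0.609, 0.231] pointing down, gripper open.
Joint ranges: [-2.95, 2.95], [-0.29, 1.99], [-1.47, 1.44], [0.14, 2.54], [-1.03, 4.17], [0.13, 1.85], [-2.86, 2.86]. Speed limits (rad/s): [2.39, 2.39, 3.01, 3.01, 3.14, 3.14, 3.14].

INTERFACE

Orientations are given as a rotation vector (axis times angle).
In Python, from station import robot, optics gives the robot as it stands.
- The arm moves only by the tool step_arm, never from a script. Its argument "rows" is a list of rows, each a list of 3 entries, a list of its own where there are three numbers: the shift along the tool's x, y, z as a fraction of full scale, then the turn about the tool's z as a fraction of full scale, then the closure, from 0 (fully open) to 1 (shut). A call has 1 to 20 rows; each row is the pose to reach, as a shift and turn from the pose commanded when the call began, along the tool's axes at that moment; what a row does not reach only later rows make up. Full scale, the value 1, is 0.12 m for a shift and 1.5 rad for a turn. A row lasts 1/10 s, in which the tool goes at most 50 mm and 8.59 degrees, less where a joint would pass 70% of its speed; a pose out of reach is approached as far as the arm can. A call with a number of a shift or a turn outside -1 to 1 is refused whole. A call with a gripper value outside its range is refused whole. The fingers move at their own pace and stop on an object; the grip force is fixed at half the most. Time passes only in rows, so rows that repeat a pose let the fingers close. It gives the time, the measured TCP pose, the force, the opening and the grip force at its end, in the units of the state.
- robot.get_state(): the state, without advancing time (a new reading comes with each control period).
- optics.camera(name): name is "scene" or "top" or "wrist"; returns a dict with "image" (480x640x3 uint8, red, green, blue), "depth" (480x640 float32, m along the optical axis (not along the pixel's ray), 0 where there is no reading), "intrinsics" (3x3 intrinsics, pixels), "eye" and "rotation" of the camera in the world. Camera axes: x right, y down, z forward; pixel columns grow to the right and rows downward; lengths in m; the calibration is good to about 2 mm. A picture is of the moment at which its call begins.
- robot.sign_off(): hands the job in; it is judged then, once.
The state is a dict: "time_s": time; "joint_pos": joint angles; "joint_vel": joint speeds; "joint_torque": joint torques, N m; "ee_pos": TCP position; "eef_rot": TCP orientation; "force": force on the tool from outside, world axes, zero at the start; "ft_torque": the same for the moment, N m; "gripper_width": finger opening in m; "gripper_force": force on a finger pad.
Only numpy, scipy, OpenCV 4.12 (cv2) and the standard library are available. Lean on these libraries where they do the work, as an engineer would, in place of code of your own. Each camera call takes 0.05 s, during which the arm holds its last target. There are 200 camera calls.

TASK

Take the hook rod from its stand and use it to free the small parts basket that hangs inside the narrow cleaning tank: feel for the stop above its cross bar, draw the bar out of the keeper, and lift the basket out. Set it down gently, upright, inside the drip tray, unhook it and hang the rod back in its stand as it was. Never touch the basket with the gripper, never force or drop it (it holds delicate watch parts), don't knock the hook rod hard against the tank, and leave the other things on the bench where they are.

Things in the scene. Friction and masses are not known exactly. Their poses are not given: they have to be found in the camera images.
- tank: Narrow open-topped tank, fixed; steel wall at its -x side, the other three walls glass. Origin: centre of its underside, z up. Outside 78 (x) x 88 (y) mm, 135 mm high, walls 4 mm, floor 8 mm thick; a foot plate sticks out 8 mm all round. Clear inside for |y| < 24 mm, but for a plate within 4 mm of the -x wall and the hanging basket.
- tank_hang (a point): Point in the tank (x = -10 mm, 73 mm above its underside), tank's axes: the middle of the basket's bar as it hangs. Two 6 mm wide pegs from the -x wall, at y = -28 and +28 mm, carry the bar, their tops 2 mm below this point. At each peg a fixed dark keeper, a C-shaped mouth open to +x that ends 7 mm to +x of this point: a lip before the bar and a rigid stop above it.
- tank_mouth (a point): Middle of the tank's rim, tank's axes. Keeper, continued: lip top and stop are 7.5 mm apart, and the 4 mm bar leaves only between them, to +x, with 3.5 mm of play. Their height varies and is not measured: the bar rises 7.5 to 22.5 mm off the pegs before it meets the stop. Raise it slowly until the stop is felt, back off about 2 mm, draw it 12 to 19 mm to +x, lift straight up.
- basket: Small round steel basket of watch parts, about 0.1 to 0.2 kg: a cup 38 mm in diameter and 25 mm high with two thin uprights (at y = -18 and +18 mm) that carry a straight cross bar. Origin: centre of its underside, z up. Cross bar along y, 4 mm in diameter, 68 mm long, its axis 55 mm above the underside, in the middle over the cup. More than 15 N of contact force on it is too much.
- basket_bar (a point): Middle of the basket's cross bar, on its axis. y along the bar, z up. In the tank its axes are nearly those of the tank.
- rod_grip (a point): Centre of the black handle of the hook rod (16 mm in x, 22 mm in y, 52 mm high); z up along the rod. The rod ends 130 mm below this point and weighs 0.12 kg. Straight below the handle a steel collar 26 (x) x 32 (y) x 6 mm (underside 32 mm below this point), then a flat shank 5 (x) x 14 (y) mm.
- rod_hook (a point): Middle of the floor of the J-hook's pocket at the rod's foot: 9.5 mm to -x of the rod's axis, 125 mm below the handle's centre; axes as rod_grip. The hook points to -x, 14 mm wide in y: floor 5 mm thick below this point, shank face 7 mm to +x, and at -x an upturned tip, 4 mm thick, from 7 to 11 mm, its top 9 mm above this point.
- rod_collar (a point): Middle of the underside of the rod's collar, same axes as rod_grip: the face that rests on the stand.
- rod: The hook rod as a whole. Origin: on its axis at the lower end, 130 mm below the handle's centre; axes as rod_grip.
- stand: Rod stand, fixed: blue base 80 x 80 mm with a back plate at its -x side and two steel arms along x, their tops 115 mm above the table, with a 20 mm wide slot between them. The slot runs along x from -32 mm to an open end at +30 mm and lets the hook pass straight up and down with the hook pointing to -x. Origin: centre of the underside, x along the slot. The rod hangs in it by its collar, in the middle, with its axes as the stand's.
- stand_seat (a point): Middle of the slot at the top of the arms (115 mm up), where the middle of the collar's underside rests.
- tray: Square steel drip tray, fixed, 120 x 120 mm, 12 mm high, walls 4 mm. Origin: centre of its underside; the inner floor is 4 mm above it.
- loupe: Black eye loupe, 32 mm across, 24 mm high. Bystander; origin under its centre.
- holder: Flat aluminium ring, 44 mm across, 12 mm high. Bystander; origin under its centre.
- jar: Amber jar with a black lid, 48 mm across, 70 mm high. Bystander; origin under its centre.
- driver: Screwdriver lying on the bench, 120 mm. Bystander.
- watchcase: Steel watch case, 42 mm across, 10 mm high. Bystander; origin under its centre.
- brush: Brush lying on the bench, 140 mm. Bystander.
- weight: Brass cylinder, 40 mm across, 30 mm high. Bystander; origin under its centre.
Mind the look-alikes: they are no part of the job. Leave any blue or red look-alike of the basket alone. Leave any green look-alike of the tank alone.

How it is judged:
On the way, in this order (a step that is already met when the one before it is completed fails the run):
1. the basket hangs on the hook rod, drawn out of the keeper and wholly above the tank's rim (z of basket in the frame of tank above 0.137 m and contact force between rod and basket above 0.3 N), for 0.1 s.
2. the basket stands upright in the drip tray, free of the hook (x of basket in the frame of tray between -0.038 and 0.038 m and y of basket in the frame of tray between -0.038 and 0.038 m and z of basket in the frame of tray between 0.001 and 0.008 m and angle between basket's own z axis and vertical below 0.12 rad and contact force between rod and basket below 0.05 N), for 0.2 s.
At the end, for the whole second after the job is handed in: The basket stands upright (within 0.12 rad) and at rest on the floor of the drip tray, its centre within 38 mm of the tray's centre in each direction, and the hook rod, untouched, hangs upright (within 0.12 rad) at rest by its collar in the stand, within 20 mm of the seat's middle (all of step 2 and linear speed of each of basket, rod below 0.02 m/s and distance between rod_collar and stand_seat below 0.02 m and z of rod_collar in the frame of stand between 0.112 and 0.119 m and angle between rod_collar's own z axis and vertical below 0.12 rad).
It fails at once if the basket is forced or dropped: more than 15 N of contact force on it (contact force between basket and anything else above 15 N).
It fails at once if the gripper or arm touches the basket (contact force between any of the fingers, the arm and basket above 0.2 N).
It fails at once if the rod is knocked against the tank with more than 20 N (contact force between rod and tank above 20 N).
It fails at once if a bystander is moved by more than 25 mm (distance of any of loupe, holder, jar, driver, watchcase, brush, weight from where it was at the start of the episode above 0.025 m).
It also fails if it takes over 72 s, if anything falls off the work surface, if the arm or the gripper's body presses on something with over 40 N, if the wrist force passes 120 N, or if a joint passes its speed limit or range.

## Working session

There is one attempt and no reset: what is moved stays moved. The work goes in short steps, Python scripts to look and compute and a tool call to move; the robot and the scene stay as the last step left them, time stands still between calls to the robot, and variables do not carry over. Pictures are saved under pics/ and viewed, at most 10 in all, crops included, and the job is handed in when it is done.

Besides the shell and the picture viewer there is one more tool, called after "Emit:" in YAML: its name, and indented under it one key for each argument. step_arm: Moves the arm, as the interface text tells. Shift numbers are shares of 0.12 m and turn numbers shares of 1.5 rad, none past 1 either way. Its arguments: {"type":"object","properties":{"rows":{"type":"array"}},"required":["rows"]}

```bash
mkdir -p pics; ls
cat > h.py <<'E'
import numpy as np,cv2
from station import robot,optics
def cam(n):
    c=optics.camera(n); c['K']=np.array(c['intrinsics']);c['R']=np.array(c['rotation']);c['e']=np.array(c['eye']);return c
def cloud(c):
    v,u=np.mgrid[0:480,0:640]; K=c['K']; d=c['depth']
    p=np.stack([(u-K[0,2])/K[0,0]*d,(v-K[1,2])/K[1,1]*d,d],-1)
    return p@c['R'].T+c['e']
def save(c,name): cv2.imwrite('pics/'+name,c['image'][:,:,::-1])
def ray(c,u,v,z):
    d=c['R']@np.array([(u-c['K'][0,2])/c['K'][0,0],(v-c['K'][1,2])/c['K'][1,1],1]); return c['e']+d*(z-c['e'][2])/d[2]
E
python3 - <<'E'
from h import *
for n in('scene','top'):
    c=cam(n);save(c,n+'1.png');np.savez('/tmp/'+n,**{k:c[k] for k in('image','depth','K','R','e')});print(n,c['e'],c['R'].round(3).tolist(),c['K'][0])
s=robot.get_state();print(s['ee_pos'],s['eef_rot'],s['force'],robot.grasp_offset)
E
```

```text
pics
scene [1.3332998  0.55380867 0.95703241] [-1.218, -2.275, 0.966] [540.96286804   0.         317.57197517]
top [0.41224157 0.07291589 1.29863262] [-2.132, 2.142, -0.144] [624.83179472   0.         310.75418337]
[0.14227014 0.60813409 0.23050039] [-3.60049063e-01 -3.12079200e+00  2.34673072e-03] [-0.49635489 -0.39997959 -0.6033483 ] 0.0187
```

```bash
sed -i "s/c\['R'\]=np.array(c\['rotation'\])/c['R']=cv2.Rodrigues(np.array(c['rotation'],float))[0]/" h.py
```

```text
(no output)
```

View pics/scene1.png

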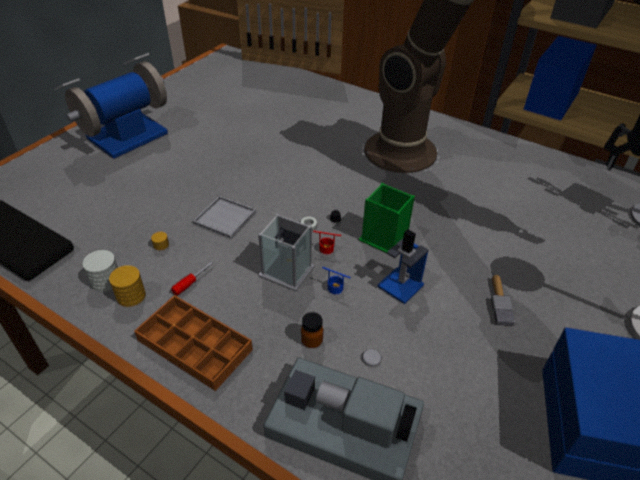

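View pics/top1.png

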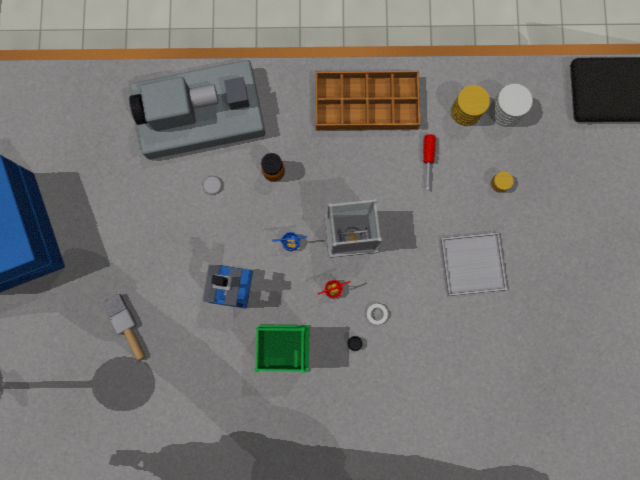

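Run:
```python
from h import *
c=cam('top');P=cloud(c);im=c['image']
def rect(m,roi,z,name):
    u0,u1,v0,v1=roi;mm=np.zeros((480,640),np.uint8);mm[v0:v1,u0:u1]=m[v0:v1,u0:u1]
    ys,xs=np.nonzero(mm);
    w=np.array([ray(c,x,y,z)[:2] for x,y in zip(xs,ys)],np.float32)
    r=cv2.minAreaRect(w);print(name,len(xs),r)
for n,u,v in(('table',400,400),('tank',353,228),('stand',230,287),('tray',475,263)): print(n,ray(c,u,v,0),P[v,u])
z=P[:,:,2]
rect((abs(z-.135)<.012),(315,395,190,265),.135,'tank rim')
rect((z>.004)&(z<.03),(430,520,220,305),.012,'tray')
hsv=cv2.cvtColor(im,cv2.COLOR_RGB2HSV)
rect((hsv[:,:,0]>100)&(hsv[:,:,0]<130)&(hsv[:,:,1]>130),(195,262,255,315),.1,'bluestand')
rect((z>.17)&(z<.25),(195,262,255,315),.19,'handle')
rect((abs(z-.115)<.012),(195,262,255,315),.115,'arms')
print(np.unique((z[190:265,315:395]*100).round(),return_counts=True))
print(np.unique((z[255:315,195:262]*100).round(),return_counts=True))
a=cv2.resize(im[185:265,310:400],None,fx=4,fy=4,interpolation=3);b=cv2.resize(im[250:330,190:280],None,fx=4,fy=4,interpolation=3)
cv2.imwrite('pics/crop1.png',np.hstack([a,b])[:,:,::-1])
```

```text
table [ 0.27282289 -0.08744211  0.        ] [ 0.27330773 -0.08688445  0.00451614]
tank [0.62512924 0.00251093 0.        ] [0.62181399 0.00360733 0.02022329]
stand [0.50229743 0.25990501 0.        ] [0.49433255 0.24336698 0.11485598]
tray [ 0.5498055  -0.25006397  0.        ] [ 5.49756756e-01 -2.49949524e-01  4.60171655e-04]
tank rim 489 ((0.6137341260910034, 0.008020292967557907), (0.08300837129354477, 0.09170952439308167), 4.951334476470947)
tray 1767 ((0.5513964891433716, -0.2462289184331894), (0.18591567873954773, 0.17426083981990814), 89.64027404785156)
bluestand 625 ((0.49658653140068054, 0.2396634817123413), (0.06303954124450684, 0.07281102985143661), 81.23316955566406)
handle 96 ((0.5022438168525696, 0.25540420413017273), (0.0220634862780571, 0.015317494049668312), 81.6172866821289)
arms 918 ((0.4985554814338684, 0.25895869731903076), (0.06531459838151932, 0.0700632631778717), 81.29010009765625)
(array([ -1.,   0.,   1.,   2.,   3.,   4.,   5.,   6.,   7.,   8.,   9.,
        10.,  11.,  12.,  13.,  14., 130.]), array([ 145, 3195,  811,  199,  107,  135,   83,   91,  143,  114,   99,
        183,   98,  101,  317,  156,   23]))
(array([ -1.,   0.,   1.,   2.,   3.,   4.,   5.,   6.,   7.,   8.,   9.,
        10.,  11.,  12.,  13.,  14.,  15.,  16.,  17.,  18., 130.]), array([  81, 2178,  601,   17,    9,    7,    6,    6,    6,    5,    7,
          6,  461,  454,   11,    9,   11,   10,   96,   15,   24]))
```

View pics/crop1.png

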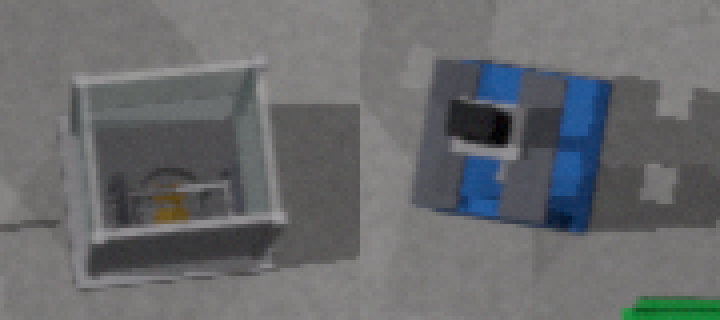

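Run:
```python
from h import *
d=np.load('/tmp/scene.npz');c={k:d[k] for k in d};c['R']=cv2.Rodrigues(c['R'].astype(float))[0] if c['R'].ndim==1 else c['R']
P=cloud(c);im=c['image'];hsv=cv2.cvtColor(im,cv2.COLOR_RGB2HSV)
b=(hsv[:,:,0]>100)&(hsv[:,:,0]<130)&(hsv[:,:,1]>120);b[:235]=0;b[305:]=0;b[:,:370]=0;b[:,440:]=0
p=P[b];q=p[(p[:,2]>.03)&(p[:,2]<.2)];print(len(p),len(q),'plate mean',q.mean(0),q.min(0),q.max(0))
base=p[abs(p[:,2])<.02];print('base',cv2.minAreaRect(base[:,:2].astype(np.float32)))
cv2.imwrite('pics/crop2.png',np.hstack([cv2.resize(im[r:r+96,u:u+80],None,fx=5,fy=5,interpolation=3) for r,u in((220,365),(205,248))])[:,:,::-1])
```

```text
1123 252 plate mean [0.47956765 0.27673788 0.06926232] [0.46449841 0.23213605 0.0304205 ] [0.51697233 0.29442955 0.17105328]
base ((0.5066120624542236, 0.25709882378578186), (0.08070315420627594, 0.08181235194206238), 80.105712890625)
```

View pics/crop2.png

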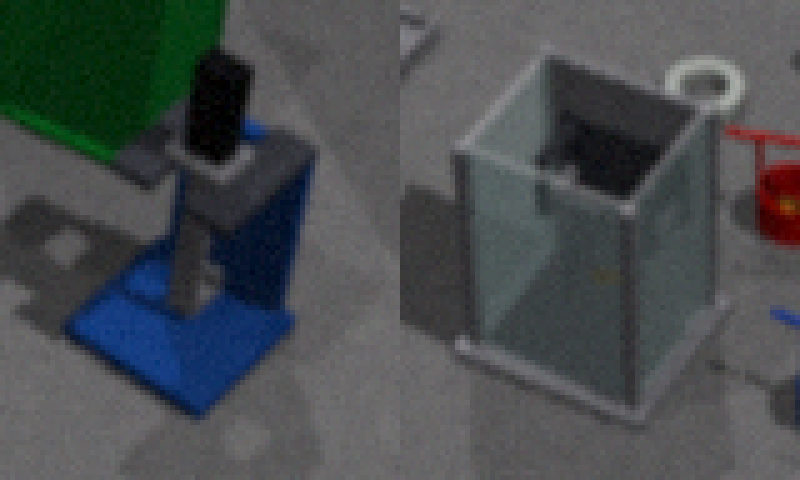

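Emit:
step_arm:
  rows:
    - [[-0.3, -0.2, 0.0], 0, 0]
    - [[-0.6, -0.4, 0.0], 0, 0]
    - [[-1, -0.6, 0.0], 0, 0]
    - [[-1, -0.6, 0.0], 0, 0]

```text
time_s: 0.55
ee_pos: [0.2492, 0.5062, 0.2314]
eef_rot: [0.374, 3.116, -0.003]
force: [-0.6, 0.3, 0.5]
gripper_width: 0.0855
gripper_force: 0.0
```

Emit:
step_arm:
  rows:
    - [[-0.3, -0.2, 0.0], 0, 0]
    - [[-0.6, -0.4, 0.0], 0, 0]
    - [[-1, -0.6, 0.0], 0, 0]

```text
time_s: 0.85
ee_pos: [0.3402, 0.4153, 0.2312]
eef_rot: [-0.357, -3.121, -0.0]
force: [0.8, 1.5, -0.4]
gripper_width: 0.0852
gripper_force: 0.0
```

Emit:
step_arm:
  rows:
    - [[-0.3, -0.2, 0.0], 0, 0]
    - [[-0.6, -0.4, 0.0], 0, 0]
    - [[-1, -0.6, 0.0], 0, 0]
    - [[-1, -0.6, 0.0], 0, 0]

```text
time_s: 1.25
ee_pos: [0.446, 0.3128, 0.2315]
eef_rot: [0.374, 3.116, -0.003]
force: [-0.2, -0.7, 0.5]
gripper_width: 0.0858
gripper_force: 0.0
```

```bash
cat >> h.py <<'E'
def st():
    s=robot.get_state();R=cv2.Rodrigues(np.array(s['eef_rot'],float))[0]
    return s,np.array(s['ee_pos']),R,np.degrees(np.arctan2(R[1,1],R[0,1]))
def plan(g,yaw):  # world TCP goal, yaw = heading of tool y (deg)
    s,p,R,y=st();print('t',s['time_s'],'p',p.round(4),'yaw',y.round(2),'F',np.round(s['force'],2),'w',s['gripper_width'])
    print('frac',(R.T@(np.array(g)-p)/.12).round(3),'turn',round(-np.radians(yaw-y)/1.5,3))
E
python3 - <<'E'
from h import *
plan((.503,.2555,.235),81.2)
c=cam('wrist');P=cloud(c);z=P[:,:,2];m=(z>.15)&(z<.19)&(abs(P[:,:,0]-.5)<.05)&(abs(P[:,:,1]-.25)<.05)
if m.sum()>10: print(m.sum(),cv2.minAreaRect(P[m][:,:2].astype(np.float32)))
E
```

```text
t 1.25 p [0.446  0.3128 0.2315] yaw 76.3 F [-0.17 -0.68  0.47] w 0.08576636648291239
frac [-0.575 -0.351 -0.027] turn -0.057
1689 ((0.5040820837020874, 0.25878238677978516), (0.022240186110138893, 0.01697664149105549), 79.68855285644531)
```

Emit:
step_arm:
  rows:
    - [[-0.3, -0.18, 0], -0.03, 0]
    - [[-0.58, -0.33, 0], -0.05, 0]
    - [[-0.58, -0.33, 0], -0.05, 0]
    - [[-0.58, -0.33, 0], -0.05, 0]

```text
time_s: 1.7
ee_pos: [0.4992, 0.2647, 0.2309]
eef_rot: [-0.244, -3.131, -0.0]
force: [-0.7, 0.2, -0.1]
gripper_width: 0.0853
gripper_force: 0.0
```

Run:
```python
from h import *
c=cam('wrist');P=cloud(c);z=P[:,:,2];m=(z>.165)&(z<.185)&(abs(P[:,:,0]-.5)<.05)&(abs(P[:,:,1]-.25)<.05)
r=cv2.minAreaRect(P[m][:,:2].astype(np.float32));print(m.sum(),r,np.median(z[m]))
a=r[2]; plan((*r[0],.1285),a if r[1][0]>r[1][1] else a-90)
T=cam('top');Q=cloud(T);
```

```text
1281 ((0.5039964914321899, 0.25850874185562134), (0.022004179656505585, 0.01601240783929825), 80.23384857177734) 0.17181860656648837
t 1.75 p [0.4985 0.2656 0.231 ] yaw 81.19 F [-0.8   0.58  0.87] w 0.08537931291327064
frac [-0.055 -0.052  0.854] turn 0.011
```

Emit:
step_arm:
  rows:
    - [[-0.055, -0.05, 0], 0.01, 0]
    - [[-0.055, -0.05, 0.25], 0.01, 0]
    - [[-0.055, -0.05, 0.5], 0.01, 0]
    - [[-0.055, -0.05, 0.75], 0.01, 0]
    - [[-0.055, -0.05, 0.85], 0.01, 0]
    - [[-0.055, -0.05, 0.85], 0.01, 0]
    - [[-0.055, -0.05, 0.85], 0.01, 0]

```text
time_s: 2.5
ee_pos: [0.5057, 0.2577, 0.1303]
eef_rot: [0.266, 3.129, 0.001]
force: [-0.3, 0.2, 0.2]
gripper_width: 0.0855
gripper_force: 0.0
```

Emit:
step_arm:
  rows:
    - [[0, 0, 0], 0, 1]
    - [[0, 0, 0], 0, 1]
    - [[0, 0, 0], 0, 1]
    - [[0, 0, 0], 0, 1]
    - [[0, 0, 0], 0, 1]
    - [[0, 0, 0], 0, 1]
    - [[0, 0, 0], 0, 1]
    - [[0, 0, 0], 0, 1]

```text
time_s: 3.3
ee_pos: [0.5054, 0.2574, 0.1298]
eef_rot: [0.266, 3.13, 0.001]
force: [-1.5, 0.8, 5.8]
gripper_width: 0.0213
gripper_force: 58.6
```

Emit:
step_arm:
  rows:
    - [[0, 0, -0.15], 0, 1]
    - [[0, 0, -0.4], 0, 1]
    - [[0, 0, -0.7], 0, 1]
    - [[0, 0, -1], 0, 1]

```text
time_s: 3.7
ee_pos: [0.5047, 0.2569, 0.2499]
eef_rot: [-0.266, -3.129, 0.002]
force: [1.4, 0.3, -1.2]
gripper_width: 0.0214
gripper_force: 58.8
```

Emit:
step_arm:
  rows:
    - [[0, 0, -0.2], 0, 1]
    - [[0, 0, -0.35], 0, 1]
    - [[0, 0, -0.35], 0, 1]

```text
time_s: 4.0
ee_pos: [0.5062, 0.2577, 0.2935]
eef_rot: [0.266, 3.127, 0.004]
force: [0.7, 0.3, -0.5]
gripper_width: 0.0211
gripper_force: 59.0
```

Run:
```python
from h import *
# refine tank: top-view rim & scene-view rim, depth points at rim height
for n in('top','scene'):
    c=cam(n);P=cloud(c);z=P[:,:,2]
    m=(abs(z-.135)<.004)&(abs(P[:,:,0]-.614)<.06)&(abs(P[:,:,1]-.008)<.06)
    q=P[m];print(n,m.sum(),cv2.minAreaRect(q[:,:2].astype(np.float32)),q.mean(0))
    g=(z>.002)&(z<.02)&(abs(P[:,:,0]-.614)<.07)&(abs(P[:,:,1]-.008)<.07)
    if n=='top':
        t=(abs(P[:,:,0]-.55)<.08)&(abs(P[:,:,1]+.25)<.08)&(z>.006);k=cv2.morphologyEx(t.astype(np.uint8),cv2.MORPH_OPEN,np.ones((2,2)))
        w=P[k>0];print('tray',cv2.minAreaRect(w[:,:2].astype(np.float32)),np.median(w[:,:2],0))
        print('tray px',ray(c,442,236,.012),ray(c,500,232,.012),ray(c,508,292,.012),ray(c,447,296,.012))
plan((.63,.01,.27),95)
```

```text
top 374 ((0.6149795651435852, 0.0077235884964466095), (0.08117340505123138, 0.09179166704416275), 5.439518451690674) [0.61378696 0.00686221 0.13444329]
tray ((0.5179454684257507, -0.11357372999191284), (0.13020376861095428, 0.40847718715667725), 11.865025520324707) [ 0.54368443 -0.2513401 ]
tray px [ 0.60520913 -0.18122327  0.012     ] [ 0.6128966 -0.3015188  0.012    ] [ 0.48858813 -0.31178627  0.012     ] [ 0.48098588 -0.18710472  0.012     ]
scene 295 ((0.6171383261680603, 0.006131555885076523), (0.08447731286287308, 0.09206534177064896), 4.991065502166748) [0.6183425  0.0075305  0.13386471]
t 4.1 p [0.5049 0.2571 0.2904] yaw 80.27 F [-1.09  0.88 -1.8 ] w 0.021009185204578285
frac [-1.375 -1.853  0.17 ] turn -0.171
```

Emit:
step_arm:
  rows:
    - [[-0.25, -0.3, 0], -0.06, 1]
    - [[-0.5, -0.65, 0], -0.12, 1]
    - [[-0.75, -1, 0], -0.174, 1]
    - [[-0.75, -1, 0], -0.174, 1]

```text
time_s: 4.5
ee_pos: [0.5754, 0.1149, 0.2894]
eef_rot: [0.131, -3.137, 0.008]
force: [-0.8, 0.3, -1.6]
gripper_width: 0.0213
gripper_force: 59.1
```

Run:
```python
from h import *
plan((.633,.008,.29),95.2)
```

```text
t 4.5 p [0.5754 0.1149 0.2894] yaw 94.79 F [-0.76  0.31 -1.6 ] w 0.02130407061765807
frac [-0.403 -0.928 -0.001] turn -0.005
```

Emit:
step_arm:
  rows:
    - [[-0.14, -0.3, 0], -0.005, 1]
    - [[-0.28, -0.62, 0], -0.005, 1]
    - [[-0.4, -0.93, 0], -0.005, 1]
    - [[-0.4, -0.93, 0], -0.005, 1]
    - [[-0.4, -0.93, 0], -0.005, 1]

```text
time_s: 5.0
ee_pos: [0.6311, 0.016, 0.2891]
eef_rot: [0.15, -3.135, 0.001]
force: [-0.4, 0.4, -2.3]
gripper_width: 0.0212
gripper_force: 59.3
```

Run:
```python
from h import *
plan((.633,.008,.29),95.2)
a=[]
for n,(v,u) in (('wrist',None),('scene',(140,200))) if 0 else (('wrist',(0,0)),('scene',(150,220))):
    c=cam(n);im=c['image']
    a.append(cv2.resize(im,(400,300)) if n=='wrist' else cv2.resize(im[v:v+150,u:u+120],None,fx=3.2,fy=3.2,interpolation=3))
    if n=='scene': print(c['K'],c['R'],c['e'])
h=max(x.shape[0] for x in a);a=[np.pad(x,((0,h-x.shape[0]),(0,0),(0,0))) for x in a]
cv2.imwrite('pics/over.png',np.hstack(a)[:,:,::-1])
```

```text
t 5.0 p [0.6311 0.016  0.2891] yaw 95.49 F [-0.38  0.36 -2.27] w 0.02116960031341679
frac [-0.01  -0.068 -0.008] turn 0.003
[[540.96286804   0.         317.57197517]
 [  0.         540.96286804 240.90863295]
 [  0.           0.           1.        ]] [[-0.54998307  0.57073683 -0.60973609]
 [ 0.83508062  0.3868229  -0.39116289]
 [ 0.01260881 -0.72431175 -0.68935731]] [1.3332998  0.55380867 0.95703241]
```

View pics/over.png

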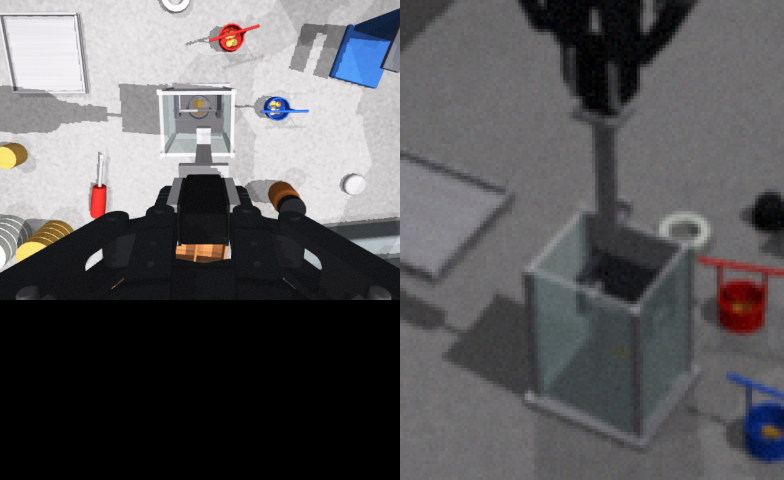

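Emit:
step_arm:
  rows:
    - [[-0.01, -0.04, 0], 0, 1]
    - [[-0.01, -0.065, 0], 0, 1]
    - [[-0.01, -0.065, 0], 0, 1]

```text
time_s: 5.4
ee_pos: [0.6335, 0.0091, 0.2914]
eef_rot: [-0.155, 3.138, -0.0]
force: [-0.0, 0.1, -1.5]
gripper_width: 0.0213
gripper_force: 59.3
```

Run:
```python
from h import *
plan((.633,.008,.29),95.2)
c=cam('wrist');P=cloud(c);z=P[:,:,2]
t=np.radians(5.2);d=P[:,:,:2]-np.array([.6155,.0073]);X=d[...,0]*np.cos(t)+d[...,1]*np.sin(t);Y=-d[...,0]*np.sin(t)+d[...,1]*np.cos(t)
m=(abs(z-.135)<.005)&(abs(X)<.05)&(abs(Y)<.055);print('rim',m.sum(),cv2.minAreaRect(P[m][:,:2].astype(np.float32)))
m=(z>.064)&(z<.082)&(abs(Y)<.026)&(X>-.028)&(X<.006)
print('bar',m.sum(),np.percentile(X[m],[5,50,95]),np.percentile(Y[m],[2,50,98]),np.percentile(z[m],[5,50,95]))
m=(z>.15)&(z<.2)&(abs(X)<.05)&(abs(Y)<.04);print('rod',m.sum(),np.percentile(X[m],[2,50,98]),np.percentile(Y[m],[2,50,98]),z[m].min(),z[m].max())
```

```text
t 5.4 p [0.6335 0.0091 0.2914] yaw 95.66 F [-0.01  0.1  -1.48] w 0.021348842221180758
frac [ 0.005 -0.009  0.012] turn 0.005
rim 2563 ((0.6157376170158386, 0.007383059710264206), (0.08144614100456238, 0.09210319072008133), 5.714691638946533)
bar 336 [-0.02325086 -0.01042876 -0.00665198] [-0.02556879 -0.00149296  0.02590355] [0.06912967 0.07347682 0.07539474]
rod 799 [-0.00350761  0.00725732  0.01482918] [-0.0058616   0.00101318  0.00753029] 0.17876999774487862 0.19960806757093472
```

Emit:
step_arm:
  rows:
    - [[0, 0, 0.15], 0, 1]
    - [[0, 0, 0.3], 0, 1]
    - [[0, 0, 0.4], 0, 1]
    - [[0, 0, 0.5], 0, 1]
    - [[0, 0, 0.6], 0, 1]
    - [[0, 0, 0.7], 0, 1]
    - [[0, 0, 0.8], 0, 1]
    - [[0, 0, 0.9], 0, 1]
    - [[0, 0, 0.98], 0, 1]
    - [[0, 0, 0.98], 0, 1]

```text
time_s: 6.45
ee_pos: [0.6327, 0.0094, 0.1719]
eef_rot: [0.155, -3.135, 0.0]
force: [-0.5, -0.3, -1.1]
gripper_width: 0.0212
gripper_force: 59.3
```

Emit:
step_arm:
  rows:
    - [[0, 0, 0.03], 0, 1]
    - [[0, 0, 0.06], 0, 1]
    - [[0, 0, 0.06], 0, 1]
    - [[0, 0, 0.06], 0, 1]

```text
time_s: 6.85
ee_pos: [0.6337, 0.0093, 0.1667]
eef_rot: [-0.155, 3.137, 0.0]
force: [0.4, -0.1, -1.9]
gripper_width: 0.0215
gripper_force: 59.3
```

Run:
```python
from h import *
plan((.633-.013,.008-.0012,.166),95.3)
```

```text
t 6.85 p [0.6337 0.0093 0.1667] yaw 95.65 F [ 0.45 -0.13 -1.9 ] w 0.0214903386503348
frac [ 0.116 -0.01   0.006] turn 0.004
```

Emit:
step_arm:
  rows:
    - [[0.03, 0, 0.01], 0, 1]
    - [[0.06, 0, 0.01], 0, 1]
    - [[0.09, 0, 0.01], 0, 1]
    - [[0.125, 0, 0.01], 0, 1]
    - [[0.125, 0, 0.01], 0, 1]
    - [[0.125, 0, 0.01], 0, 1]

```text
time_s: 7.45
ee_pos: [0.6187, 0.0079, 0.1655]
eef_rot: [-0.155, 3.137, 0.0]
force: [0.3, -0.3, -0.7]
gripper_width: 0.0213
gripper_force: 59.3
```

Emit:
step_arm:
  rows:
    - [[0, 0, -0.02], 0, 1]
    - [[0, 0, -0.04], 0, 1]
    - [[0, 0, -0.06], 0, 1]
    - [[0, 0, -0.075], 0, 1]
    - [[0, 0, -0.09], 0, 1]
    - [[0, 0, -0.09], 0, 1]

```text
time_s: 8.05
ee_pos: [0.6188, 0.0079, 0.1764]
eef_rot: [-0.155, 3.137, 0.0]
force: [0.3, 0.3, -0.4]
gripper_width: 0.0215
gripper_force: 59.3
```

Run:
```python
from h import *
plan((.620,.008,.1788),95.3)
```

```text
t 8.05 p [0.6188 0.0079 0.1764] yaw 95.65 F [ 0.3   0.33 -0.37] w 0.02154234107805298
frac [-0.01  0.   -0.02] turn 0.004
```

Emit:
step_arm:
  rows:
    - [[0, 0, -0.01], 0, 1]
    - [[0, 0, -0.02], 0, 1]
    - [[0, 0, -0.03], 0, 1]
    - [[0, 0, -0.04], 0, 1]
    - [[0, 0, -0.05], 0, 1]
    - [[0, 0, -0.06], 0, 1]
    - [[0, 0, -0.065], 0, 1]
    - [[0, 0, -0.065], 0, 1]

```text
time_s: 8.85
ee_pos: [0.6187, 0.0079, 0.184]
eef_rot: [-0.155, 3.138, 0.0]
force: [-0.6, -0.8, -2.8]
gripper_width: 0.0217
gripper_force: 59.2
```

Emit:
step_arm:
  rows:
    - [[0, 0, -0.005], 0, 1]
    - [[0, 0, -0.01], 0, 1]
    - [[0, 0, -0.01], 0, 1]

```text
time_s: 9.15
ee_pos: [0.6187, 0.0079, 0.1852]
eef_rot: [-0.155, 3.138, 0.0]
force: [0.1, 0.5, -2.5]
gripper_width: 0.0213
gripper_force: 59.2
```

Emit:
step_arm:
  rows:
    - [[0, 0, -0.005], 0, 1]
    - [[0, 0, -0.01], 0, 1]
    - [[0, 0, -0.01], 0, 1]

```text
time_s: 9.45
ee_pos: [0.6187, 0.0079, 0.1864]
eef_rot: [-0.155, 3.138, 0.0]
force: [0.0, 0.4, -3.1]
gripper_width: 0.0211
gripper_force: 59.2
```

Emit:
step_arm:
  rows:
    - [[0, 0, -0.005], 0, 1]
    - [[0, 0, -0.01], 0, 1]
    - [[0, 0, -0.01], 0, 1]

```text
time_s: 9.75
ee_pos: [0.6187, 0.0078, 0.1876]
eef_rot: [-0.155, 3.138, 0.0]
force: [0.3, -0.1, -2.4]
gripper_width: 0.0211
gripper_force: 59.2
```

Emit:
step_arm:
  rows:
    - [[0, 0, -0.005], 0, 1]
    - [[0, 0, -0.01], 0, 1]
    - [[0, 0, -0.01], 0, 1]

```text
time_s: 10.05
ee_pos: [0.6187, 0.0079, 0.1888]
eef_rot: [-0.155, 3.138, 0.0]
force: [-0.4, -0.3, -3.3]
gripper_width: 0.0216
gripper_force: 59.2
```

Emit:
step_arm:
  rows:
    - [[0, 0, -0.005], 0, 1]
    - [[0, 0, -0.01], 0, 1]
    - [[0, 0, -0.01], 0, 1]

```text
time_s: 10.35
ee_pos: [0.6187, 0.0079, 0.19]
eef_rot: [-0.155, 3.138, 0.0]
force: [-0.9, -0.3, -2.3]
gripper_width: 0.0212
gripper_force: 59.2
```

Emit:
step_arm:
  rows:
    - [[0, 0, -0.005], 0, 1]
    - [[0, 0, -0.01], 0, 1]
    - [[0, 0, -0.01], 0, 1]

```text
time_s: 10.65
ee_pos: [0.6187, 0.0079, 0.1912]
eef_rot: [-0.155, 3.138, 0.0]
force: [0.3, -0.0, -3.1]
gripper_width: 0.0214
gripper_force: 59.2
```

Emit:
step_arm:
  rows:
    - [[0, 0, -0.005], 0, 1]
    - [[0, 0, -0.01], 0, 1]
    - [[0, 0, -0.01], 0, 1]

```text
time_s: 10.95
ee_pos: [0.6187, 0.0079, 0.1924]
eef_rot: [-0.155, 3.138, 0.0]
force: [-0.5, 0.2, -2.9]
gripper_width: 0.0213
gripper_force: 59.2
```

Emit:
step_arm:
  rows:
    - [[0, 0, -0.005], 0, 1]
    - [[0, 0, -0.01], 0, 1]
    - [[0, 0, -0.01], 0, 1]

```text
time_s: 11.25
ee_pos: [0.6187, 0.0079, 0.1936]
eef_rot: [-0.155, 3.138, 0.0]
force: [0.4, 0.3, -2.0]
gripper_width: 0.0211
gripper_force: 59.2
```

Emit:
step_arm:
  rows:
    - [[0, 0, -0.005], 0, 1]
    - [[0, 0, -0.01], 0, 1]
    - [[0, 0, -0.01], 0, 1]

```text
time_s: 11.55
ee_pos: [0.6187, 0.0079, 0.1948]
eef_rot: [-0.155, 3.138, 0.0]
force: [0.2, 0.1, -2.3]
gripper_width: 0.0214
gripper_force: 59.2
```

Emit:
step_arm:
  rows:
    - [[0, 0, -0.005], 0, 1]
    - [[0, 0, -0.01], 0, 1]
    - [[0, 0, -0.01], 0, 1]

```text
time_s: 11.85
ee_pos: [0.6187, 0.0079, 0.196]
eef_rot: [-0.155, 3.138, 0.0]
force: [-0.0, 0.1, -3.0]
gripper_width: 0.0214
gripper_force: 59.2
```

Emit:
step_arm:
  rows:
    - [[0, 0, -0.005], 0, 1]
    - [[0, 0, -0.01], 0, 1]
    - [[0, 0, -0.01], 0, 1]

```text
time_s: 12.15
ee_pos: [0.6187, 0.0079, 0.1972]
eef_rot: [-0.155, 3.138, 0.0]
force: [-0.6, -0.5, -3.2]
gripper_width: 0.0212
gripper_force: 59.2
```

Emit:
step_arm:
  rows:
    - [[0, 0, -0.005], 0, 1]
    - [[0, 0, -0.01], 0, 1]
    - [[0, 0, -0.01], 0, 1]

```text
time_s: 12.45
ee_pos: [0.6186, 0.0078, 0.1983]
eef_rot: [0.155, -3.138, 0.0]
force: [0.2, -1.1, -3.5]
gripper_width: 0.0211
gripper_force: 59.0
```

Emit:
step_arm:
  rows:
    - [[0, 0, -0.003], 0, 1]
    - [[0, 0, -0.005], 0, 1]
    - [[0, 0, -0.005], 0, 1]

```text
time_s: 12.75
ee_pos: [0.6185, 0.0079, 0.1985]
eef_rot: [0.155, -3.137, 0.0]
force: [-0.2, 1.2, -5.9]
gripper_width: 0.0213
gripper_force: 58.8
```

Emit:
step_arm:
  rows:
    - [[0, 0, 0.01], 0, 1]
    - [[0, 0, 0.021], 0, 1]
    - [[0, 0, 0.021], 0, 1]

```text
time_s: 13.05
ee_pos: [0.6187, 0.0079, 0.1964]
eef_rot: [-0.155, 3.138, 0.0]
force: [-0.0, -0.1, -2.7]
gripper_width: 0.0214
gripper_force: 59.0
```

Run:
```python
from h import *
plan((.620,.008,.1963),95.3)
c=cam('wrist');P=cloud(c);z=P[:,:,2]
t=np.radians(5.4);d=P[:,:,:2]-np.array([.6155,.0073]);X=d[...,0]*np.cos(t)+d[...,1]*np.sin(t);Y=-d[...,0]*np.sin(t)+d[...,1]*np.cos(t)
m=(z>.083)&(z<.098)&(abs(Y)<.03)&(abs(Y)>.009)&(X>-.025)&(X<.006)
print('bar',m.sum(),np.percentile(X[m],[5,50,95]),np.percentile(Y[m],[2,50,98]),np.percentile(z[m],[5,50,95]))
for s in(-1,1):
    k=m&(Y*s>.009);print(s,k.sum(),np.median(X[k]),np.median(z[k]))
im=c['image'];cv2.imwrite('pics/w2.png',cv2.resize(im[110:280,200:420],None,fx=3,fy=3,interpolation=3)[:,:,::-1])
```

```text
t 13.05 p [0.6187 0.0079 0.1964] yaw 95.65 F [-0.03 -0.05 -2.69] w 0.021372924848349416
frac [-0.011 -0.     0.001] turn 0.004
bar 550 [-0.02177214 -0.01049276 -0.00482875] [-0.02934616 -0.01002464  0.02890585] [0.08620111 0.09188043 0.09791866]
-1 284 -0.010385202494846467 0.09170872778262436
1 266 -0.01061526199479939 0.09193295074019582
```

View pics/w2.png

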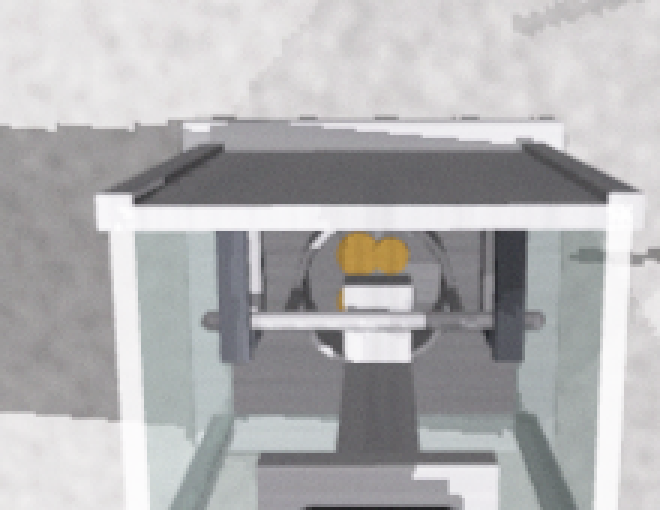

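Emit:
step_arm:
  rows:
    - [[-0.015, 0, 0], 0, 1]
    - [[-0.03, 0, 0], 0, 1]
    - [[-0.045, 0, 0], 0, 1]
    - [[-0.06, 0, 0], 0, 1]
    - [[-0.06, 0, 0], 0, 1]

```text
time_s: 13.6
ee_pos: [0.6261, 0.0086, 0.1963]
eef_rot: [-0.155, 3.138, -0.0]
force: [0.8, 0.4, -2.3]
gripper_width: 0.0208
gripper_force: 59.0
```

Emit:
step_arm:
  rows:
    - [[-0.02, 0, 0], 0, 1]
    - [[-0.04, 0, 0], 0, 1]
    - [[-0.06, 0, 0], 0, 1]
    - [[-0.08, 0, 0], 0, 1]
    - [[-0.08, 0, 0], 0, 1]
    - [[-0.08, 0, 0], 0, 1]

```text
time_s: 14.2
ee_pos: [0.6354, 0.0095, 0.1963]
eef_rot: [0.155, -3.138, 0.0]
force: [0.1, 0.2, -2.2]
gripper_width: 0.0211
gripper_force: 59.0
```

Run:
```python
from h import *
plan((.6355,.0095,.1963),95.3)
c=cam('wrist');P=cloud(c);z=P[:,:,2]
t=np.radians(5.4);d=P[:,:,:2]-np.array([.6155,.0073]);X=d[...,0]*np.cos(t)+d[...,1]*np.sin(t);Y=-d[...,0]*np.sin(t)+d[...,1]*np.cos(t)
for s in(-1,1):
    k=(abs(z-.091)<.005)&(Y*s>.009)&(abs(Y)<.016)&(abs(X)<.02);print(s,k.sum(),np.median(X[k]),np.median(z[k]))
```

```text
t 14.2 p [0.6354 0.0095 0.1963] yaw 95.66 F [ 0.07  0.22 -2.23] w 0.021056262128202177
frac [-0.001 -0.     0.   ] turn 0.004
-1 66 0.0065420575625835045 0.09104642138681221
1 66 0.006413352171810532 0.09119749166888484
```

Emit:
step_arm:
  rows:
    - [[0, 0, -0.02], 0, 1]
    - [[0, 0, -0.05], 0, 1]
    - [[0, 0, -0.1], 0, 1]
    - [[0, 0, -0.15], 0, 1]
    - [[0, 0, -0.2], 0, 1]
    - [[0, 0, -0.2], 0, 1]

```text
time_s: 14.85
ee_pos: [0.636, 0.0095, 0.2217]
eef_rot: [-0.155, 3.136, 0.0]
force: [0.1, -0.0, -3.0]
gripper_width: 0.0213
gripper_force: 59.1
```

Emit:
step_arm:
  rows:
    - [[0, 0, -0.06], 0, 1]
    - [[0, 0, -0.13], 0, 1]
    - [[0, 0, -0.2], 0, 1]
    - [[0, 0, -0.27], 0, 1]
    - [[0, 0, -0.34], 0, 1]
    - [[0, 0, -0.41], 0, 1]
    - [[0, 0, -0.48], 0, 1]
    - [[0, 0, -0.55], 0, 1]
    - [[0, 0, -0.62], 0, 1]
    - [[0, 0, -0.7], 0, 1]
    - [[0, 0, -0.78], 0, 1]
    - [[0, 0, -0.85], 0, 1]
    - [[0, 0, -0.92], 0, 1]
    - [[0, 0, -0.96], 0, 1]
    - [[0, 0, -0.98], 0, 1]
    - [[0, 0, -0.98], 0, 1]
    - [[0, 0, -0.98], 0, 1]

```text
time_s: 16.55
ee_pos: [0.6352, 0.0096, 0.3375]
eef_rot: [0.155, -3.137, -0.0]
force: [0.1, 0.8, -2.9]
gripper_width: 0.0212
gripper_force: 59.1
```

Run:
```python
from h import *
# bar should be over tray centre; bar = TCP + (-12.6 mm along hook dir roughly)
plan((.547+.0095+.003,-.2455,.345),95.6)
c=cam('wrist');P=cloud(c);z=P[:,:,2]
k=(z>.135)&(abs(P[:,:,0]-.615)<.06)&(abs(P[:,:,1]-.008)<.06)&(z<.23)
print(np.histogram(z[k],bins=10))
k=(abs(z-.217)<.008)&(abs(P[:,:,0]-.615)<.03)&(abs(P[:,:,1]-.008)<.04);print(k.sum(),np.median(P[k],0) if k.any() else 0)
cs=cam('top');Q=cloud(cs);zz=Q[:,:,2];im=cs['image']
m=cv2.inRange(cv2.cvtColor(im,cv2.COLOR_RGB2GRAY)[225:305,432:518],140,255)
m=cv2.morphologyEx(m,cv2.MORPH_CLOSE,np.ones((5,5)));n,l,s,ce=cv2.connectedComponentsWithStats(m);i=1+np.argmax(s[1:,4]);print(s[i]);print(ray(cs,432+s[i][0]+s[i][2]/2,225+s[i][1]+s[i][3]/2,.012))
```

```text
t 16.55 p [0.6352 0.0096 0.3375] yaw 95.66 F [ 0.13  0.79 -2.92] w 0.021222309843495303
frac [ 0.838 -2.053 -0.062] turn 0.001
(array([192,   0,   0,   0, 814, 203, 403,  53,  27, 347]), array([0.13500181, 0.1445    , 0.15399818, 0.16349637, 0.17299456,
       0.18249274, 0.19199093, 0.20148912, 0.2109873 , 0.22048549,
       0.22998368]))
47 [0.62016904 0.00210188 0.21667755]
[   4    0   82   80 5925]
[ 0.54437347 -0.25100783  0.012     ]
```

Emit:
step_arm:
  rows:
    - [[0.01, -0.03, 0], 0, 1]
    - [[0.03, -0.08, 0], 0, 1]
    - [[0.06, -0.15, 0], 0, 1]
    - [[0.1, -0.23, 0], 0, 1]
    - [[0.13, -0.32, 0], 0, 1]
    - [[0.17, -0.41, 0], 0, 1]
    - [[0.21, -0.5, 0], 0, 1]
    - [[0.24, -0.59, 0], 0, 1]
    - [[0.28, -0.68, 0], 0, 1]
    - [[0.32, -0.77, 0], 0, 1]
    - [[0.35, -0.86, 0], 0, 1]
    - [[0.39, -0.95, 0], 0, 1]

```text
time_s: 17.85
ee_pos: [0.5999, -0.1094, 0.3379]
eef_rot: [-0.155, 3.138, 0.0]
force: [0.0, -0.2, -2.9]
gripper_width: 0.0211
gripper_force: 59.1
```

Emit:
step_arm:
  rows:
    - [[0.04, -0.09, 0], 0, 1]
    - [[0.08, -0.18, 0], 0, 1]
    - [[0.12, -0.27, 0], 0, 1]
    - [[0.16, -0.36, 0], 0, 1]
    - [[0.19, -0.45, 0], 0, 1]
    - [[0.23, -0.54, 0], 0, 1]
    - [[0.27, -0.63, 0], 0, 1]
    - [[0.31, -0.71, 0], 0, 1]
    - [[0.34, -0.78, 0], 0, 1]
    - [[0.36, -0.84, 0], 0, 1]
    - [[0.38, -0.89, 0], 0, 1]
    - [[0.4, -0.93, 0], 0, 1]
    - [[0.41, -0.96, 0], 0, 1]
    - [[0.41, -0.96, 0], 0, 1]

```text
time_s: 19.25
ee_pos: [0.5623, -0.2285, 0.338]
eef_rot: [0.154, -3.138, 0.0]
force: [-0.0, -0.5, -2.6]
gripper_width: 0.0214
gripper_force: 59.1
```

Run:
```python
from h import *
plan((.560,-.244,.20),95.6)
c=cam('wrist');save(c,'w3.png')
```

```text
t 19.25 p [ 0.5623 -0.2285  0.338 ] yaw 95.62 F [-0.02 -0.46 -2.65] w 0.021438017071991885
frac [ 0.031 -0.126  1.15 ] turn 0.0
```

View pics/w3.png

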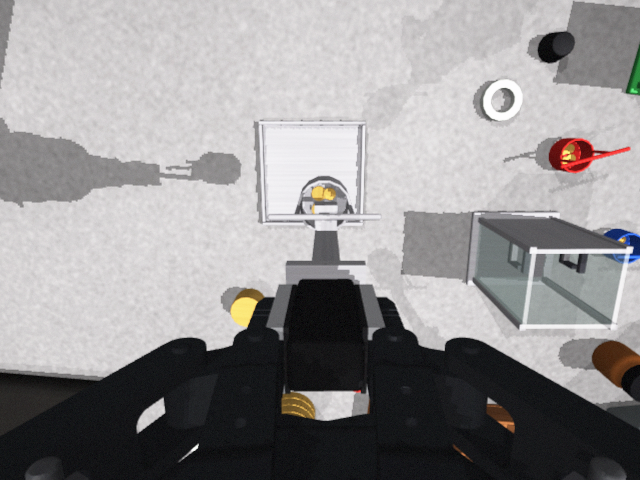

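Run:
```python
from h import *
c=cam('wrist');print(np.mean([ray(c,u,v,.012) for u,v in((259,121),(366,121),(366,224),(259,223))],0))
plan((.560,-.244,.22),95.6)
```

```text
[ 0.54746812 -0.2436068   0.012     ]
t 19.35 p [ 0.5626 -0.2277  0.3379] yaw 95.67 F [-0.08  0.32 -3.38] w 0.020862033754304853
frac [ 0.035 -0.133  0.983] turn 0.001
```

Emit:
step_arm:
  rows:
    - [[0.01, -0.04, 0.03], 0, 1]
    - [[0.02, -0.08, 0.08], 0, 1]
    - [[0.03, -0.12, 0.15], 0, 1]
    - [[0.03, -0.12, 0.23], 0, 1]
    - [[0.03, -0.12, 0.32], 0, 1]
    - [[0.03, -0.12, 0.42], 0, 1]
    - [[0.03, -0.12, 0.52], 0, 1]
    - [[0.03, -0.12, 0.62], 0, 1]
    - [[0.03, -0.12, 0.72], 0, 1]
    - [[0.03, -0.12, 0.82], 0, 1]
    - [[0.03, -0.12, 0.9], 0, 1]
    - [[0.03, -0.12, 0.98], 0, 1]

```text
time_s: 20.55
ee_pos: [0.5603, -0.2427, 0.2195]
eef_rot: [0.155, -3.138, -0.0]
force: [0.8, 0.7, -2.0]
gripper_width: 0.0213
gripper_force: 59.1
```

Emit:
step_arm:
  rows:
    - [[0, 0, 0.07], 0, 1]
    - [[0, 0, 0.14], 0, 1]
    - [[0, 0, 0.2], 0, 1]
    - [[0, 0, 0.25], 0, 1]
    - [[0, 0, 0.3], 0, 1]
    - [[0, 0, 0.34], 0, 1]
    - [[0, 0, 0.37], 0, 1]
    - [[0, 0, 0.39], 0, 1]
    - [[0, 0, 0.4], 0, 1]
    - [[0, 0, 0.4], 0, 1]
    - [[0, 0, 0.4], 0, 1]
    - [[0, 0, 0.4], 0, 1]

```text
time_s: 21.75
ee_pos: [0.5604, -0.2428, 0.1726]
eef_rot: [-0.155, 3.137, -0.0]
force: [-0.8, 0.1, -2.1]
gripper_width: 0.0214
gripper_force: 59.1
```

Run:
```python
from h import *
plan((.561,-.242,.1635),95.6)
c=cam('wrist');P=cloud(c);z=P[:,:,2]
k=(z>.058)&(z<.078)&(abs(P[:,:,0]-.5475)<.03)&(abs(P[:,:,1]+.2436)<.035);print(k.sum(),np.median(P[k],0))
```

```text
t 21.75 p [ 0.5604 -0.2428  0.1726] yaw 95.66 F [-0.76  0.06 -2.12] w 0.02143030972362998
frac [-0.005  0.006  0.076] turn 0.001
1343 [ 0.54768699 -0.24330662  0.06727358]
```

Emit:
step_arm:
  rows:
    - [[0, 0, 0.01], 0, 1]
    - [[0, 0, 0.02], 0, 1]
    - [[0, 0, 0.03], 0, 1]
    - [[0, 0, 0.04], 0, 1]
    - [[0, 0, 0.047], 0, 1]
    - [[0, 0, 0.053], 0, 1]
    - [[0, 0, 0.059], 0, 1]
    - [[0, 0, 0.065], 0, 1]
    - [[0, 0, 0.071], 0, 1]
    - [[0, 0, 0.077], 0, 1]
    - [[0, 0, 0.083], 0, 1]
    - [[0, 0, 0.089], 0, 1]
    - [[0, 0, 0.096], 0, 1]
    - [[0, 0, 0.105], 0, 1]
    - [[0, 0, 0.105], 0, 1]

```text
time_s: 23.3
ee_pos: [0.5602, -0.2426, 0.1595]
eef_rot: [0.155, -3.137, -0.0]
force: [-0.0, -0.2, -1.0]
gripper_width: 0.0213
gripper_force: 59.2
```

Emit:
step_arm:
  rows:
    - [[0, 0, 0.015], 0, 1]
    - [[0, 0, 0.03], 0, 1]
    - [[0, 0, 0.045], 0, 1]
    - [[0, 0, 0.06], 0, 1]
    - [[0, 0, 0.07], 0, 1]
    - [[0, 0, 0.07], 0, 1]
    - [[0, 0, 0.07], 0, 1]

```text
time_s: 24.0
ee_pos: [0.5603, -0.2427, 0.1513]
eef_rot: [0.155, -3.138, -0.0]
force: [0.7, 0.2, -1.8]
gripper_width: 0.0211
gripper_force: 59.2
```

Run:
```python
from h import *
plan((.580,-.242,.1515),95.6)
c=cam('wrist');P=cloud(c);z=P[:,:,2]
k=(z>.052)&(z<.068)&(abs(P[:,:,0]-.5475)<.03)&(abs(P[:,:,1]+.2436)<.035);print(k.sum(),np.median(P[k],0))
cv2.imwrite('pics/w4.png',cv2.resize(c['image'][90:300,210:430],None,fx=2.5,fy=2.5,interpolation=3)[:,:,::-1])
```

```text
t 24.0 p [ 0.5603 -0.2427  0.1513] yaw 95.66 F [ 0.7   0.17 -1.82] w 0.021063797998235503
frac [-0.164 -0.01  -0.001] turn 0.001
990 [ 0.54804465 -0.24386187  0.05968313]
```

View pics/w4.png

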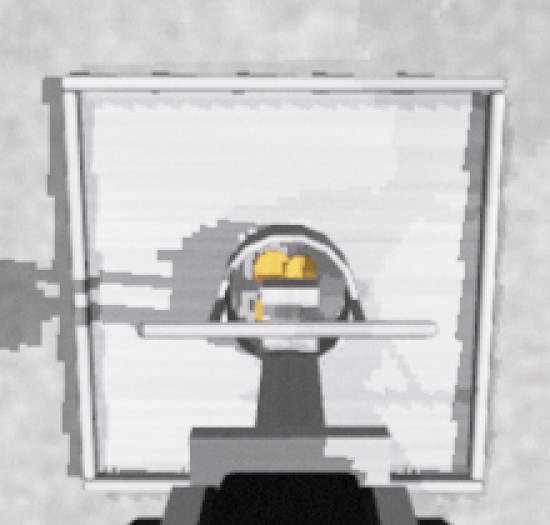

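Emit:
step_arm:
  rows:
    - [[-0.02, 0, 0], 0, 1]
    - [[-0.04, 0, 0], 0, 1]
    - [[-0.07, 0, 0], 0, 1]
    - [[-0.1, 0, 0], 0, 1]
    - [[-0.13, 0, 0], 0, 1]
    - [[-0.16, 0, 0], 0, 1]
    - [[-0.19, 0, 0], 0, 1]
    - [[-0.22, 0, 0], 0, 1]
    - [[-0.22, 0, 0], 0, 1]

```text
time_s: 24.95
ee_pos: [0.5871, -0.2399, 0.1513]
eef_rot: [-0.156, 3.138, 0.0]
force: [-0.2, 0.1, -1.6]
gripper_width: 0.0212
gripper_force: 59.2
```

Run:
```python
from h import *
plan((.586,-.24,.29),95.6)
c=cam('wrist');P=cloud(c);z=P[:,:,2]
k=(z>.052)&(z<.068)&(abs(P[:,:,0]-.5475)<.012)&(abs(P[:,:,1]+.2436)<.035);print(k.sum(),np.median(P[k],0))
```

```text
t 24.95 p [ 0.5871 -0.2399  0.1513] yaw 95.69 F [-0.24  0.13 -1.6 ] w 0.021232118870663456
frac [ 0.009 -0.    -1.156] turn 0.001
851 [ 0.54722661 -0.24386549  0.05973134]
```

Emit:
step_arm:
  rows:
    - [[0, 0, -0.03], 0, 1]
    - [[0, 0, -0.1], 0, 1]
    - [[0, 0, -0.2], 0, 1]
    - [[0, 0, -0.35], 0, 1]
    - [[0, 0, -0.5], 0, 1]
    - [[0, 0, -0.65], 0, 1]
    - [[0, 0, -0.8], 0, 1]
    - [[0, 0, -1], 0, 1]

```text
time_s: 25.8
ee_pos: [0.5861, -0.2401, 0.2728]
eef_rot: [0.155, -3.138, -0.0]
force: [1.3, 0.6, -0.5]
gripper_width: 0.0211
gripper_force: 59.2
```

Emit:
step_arm:
  rows:
    - [[0, 0, -0.2], 0, 1]
    - [[0.1, 0.2, -0.22], 0, 1]
    - [[0.15, 0.4, -0.22], 0, 1]
    - [[0.25, 0.7, -0.22], 0, 1]
    - [[0.3, 1, -0.22], 0, 1]

```text
time_s: 26.3
ee_pos: [0.5379, -0.124, 0.2991]
eef_rot: [-0.152, 3.137, -0.0]
force: [0.7, 1.2, -0.6]
gripper_width: 0.0208
gripper_force: 59.3
```

Emit:
step_arm:
  rows:
    - [[0, 0.3, 0], 0, 1]
    - [[0, 0.65, 0], 0, 1]
    - [[0, 1, 0], 0, 1]

```text
time_s: 26.6
ee_pos: [0.5268, -0.0038, 0.2993]
eef_rot: [-0.153, 3.136, 0.0]
force: [1.3, 0.4, -0.0]
gripper_width: 0.0213
gripper_force: 59.3
```

Emit:
step_arm:
  rows:
    - [[0, 0.3, 0], 0.03, 1]
    - [[0, 0.65, 0], 0.07, 1]
    - [[0, 1, 0], 0.1, 1]
    - [[0, 1, 0], 0.1, 1]
    - [[0, 1, 0], 0.1, 1]

```text
time_s: 27.1
ee_pos: [0.5152, 0.1153, 0.2987]
eef_rot: [0.077, 3.14, 0.0]
force: [-0.7, -0.4, -1.9]
gripper_width: 0.0211
gripper_force: 59.4
```

Run:
```python
from h import *
plan((.5054,.2574,.29),80.3)
```

```text
t 27.1 p [0.5152 0.1153 0.2987] yaw 87.21 F [-0.74 -0.42 -1.91] w 0.0211468347381367
frac [0.139 1.179 0.073] turn 0.08
```

Emit:
step_arm:
  rows:
    - [[0.05, 0.25, 0.03], 0.03, 1]
    - [[0.1, 0.5, 0.06], 0.06, 1]
    - [[0.14, 0.75, 0.07], 0.08, 1]
    - [[0.14, 1, 0.07], 0.08, 1]
    - [[0.14, 1, 0.07], 0.08, 1]

```text
time_s: 27.6
ee_pos: [0.5044, 0.2384, 0.2897]
eef_rot: [0.263, 3.13, 0.003]
force: [0.2, -0.1, -1.5]
gripper_width: 0.0211
gripper_force: 59.4
```

Run:
```python
from h import *
plan((.5054,.2574,.29),80.3)
```

```text
t 27.6 p [0.5044 0.2384 0.2897] yaw 80.4 F [ 0.21 -0.11 -1.48] w 0.021127049546353256
frac [ 0.018  0.157 -0.002] turn 0.001
```

Emit:
step_arm:
  rows:
    - [[0.015, 0.1, 0], 0, 1]
    - [[0.015, 0.157, 0], 0, 1]
    - [[0.015, 0.157, 0], 0, 1]
    - [[0.015, 0.157, 0], 0, 1]

```text
time_s: 28.0
ee_pos: [0.5064, 0.2534, 0.2894]
eef_rot: [0.27, 3.13, -0.0]
force: [0.0, -0.4, -1.2]
gripper_width: 0.0209
gripper_force: 59.4
```

Run:
```python
from h import *
plan((.5054,.2574,.1298),80.3)
```

```text
t 28.0 p [0.5064 0.2534 0.2894] yaw 80.13 F [ 0.02 -0.37 -1.18] w 0.020948902364494423
frac [0.014 0.032 1.33 ] turn -0.002
```

Emit:
step_arm:
  rows:
    - [[0.01, 0.03, 0.1], 0, 1]
    - [[0.01, 0.03, 0.3], 0, 1]
    - [[0.01, 0.03, 0.35], 0, 1]
    - [[0.01, 0.03, 0.35], 0, 1]

```text
time_s: 28.4
ee_pos: [0.5048, 0.2573, 0.246]
eef_rot: [-0.269, -3.128, 0.003]
force: [0.6, 0.5, -0.6]
gripper_width: 0.021
gripper_force: 59.3
```

Run:
```python
from h import *
plan((.5054,.2574,.1298),80.3)
```

```text
t 28.4 p [0.5048 0.2573 0.246 ] yaw 80.16 F [ 0.55  0.46 -0.64] w 0.020998275843501515
frac [-0.007  0.004  0.968] turn -0.002
```

Emit:
step_arm:
  rows:
    - [[0, 0.003, 0.06], 0, 1]
    - [[0, 0.003, 0.12], 0, 1]
    - [[0, 0.003, 0.18], 0, 1]
    - [[0, 0.003, 0.25], 0, 1]
    - [[0, 0.003, 0.3], 0, 1]
    - [[0, 0.003, 0.3], 0, 1]

```text
time_s: 29.0
ee_pos: [0.505, 0.258, 0.2102]
eef_rot: [-0.269, -3.129, 0.002]
force: [-0.0, 0.5, -1.9]
gripper_width: 0.0213
gripper_force: 59.3
```

Run:
```python
from h import *
plan((.5054,.2574,.1298),80.3)
```

```text
t 29.0 p [0.505  0.258  0.2102] yaw 80.19 F [-0.05  0.51 -1.91] w 0.021291213637840617
frac [-0.005 -0.004  0.67 ] turn -0.001
```

Emit:
step_arm:
  rows:
    - [[0, -0.003, 0.08], 0, 1]
    - [[0, -0.003, 0.16], 0, 1]
    - [[0, -0.003, 0.24], 0, 1]
    - [[0, -0.003, 0.32], 0, 1]
    - [[0, -0.003, 0.4], 0, 1]
    - [[0, -0.003, 0.48], 0, 1]
    - [[0, -0.003, 0.55], 0, 1]
    - [[0, -0.003, 0.6], 0, 1]
    - [[0, -0.003, 0.64], 0, 1]
    - [[0, -0.003, 0.655], 0, 1]
    - [[0, -0.003, 0.665], 0, 1]
    - [[0, -0.003, 0.665], 0, 1]

```text
time_s: 30.2
ee_pos: [0.5056, 0.258, 0.1317]
eef_rot: [0.269, 3.13, 0.0]
force: [0.6, -0.7, -1.0]
gripper_width: 0.0214
gripper_force: 59.4
```

Emit:
step_arm:
  rows:
    - [[0, 0, 0.006], 0, 1]
    - [[0, 0, 0.012], 0, 1]
    - [[0, 0, 0.016], 0, 1]
    - [[0, 0, 0.016], 0, 1]

```text
time_s: 30.6
ee_pos: [0.5056, 0.258, 0.1298]
eef_rot: [0.269, 3.13, 0.0]
force: [-0.6, -0.0, -0.5]
gripper_width: 0.0212
gripper_force: 59.5
```

Emit:
step_arm:
  rows:
    - [[0, 0, 0.003], 0, 1]
    - [[0, 0, 0.003], 0, 0.6]
    - [[0, 0, 0.003], 0, 0.3]
    - [[0, 0, 0.003], 0, 0]
    - [[0, 0, 0.003], 0, 0]
    - [[0, 0, 0.003], 0, 0]
    - [[0, 0, 0.003], 0, 0]
    - [[0, 0, 0.003], 0, 0]

```text
time_s: 31.4
ee_pos: [0.5055, 0.2579, 0.1293]
eef_rot: [0.269, 3.13, 0.0]
force: [-0.7, 0.1, 0.5]
gripper_width: 0.0854
gripper_force: 0.0
```

Emit:
step_arm:
  rows:
    - [[0, 0, -0.1], 0, 0]
    - [[0, 0, -0.3], 0, 0]
    - [[0, 0, -0.6], 0, 0]
    - [[0, 0, -0.95], 0, 0]
    - [[0, 0, -1], 0, 0]
    - [[0, 0, -1], 0, 0]
    - [[0, 0, -1], 0, 0]
    - [[0, 0, -1], 0, 0]

```text
time_s: 32.2
ee_pos: [0.5048, 0.2575, 0.2479]
eef_rot: [-0.268, -3.128, 0.002]
force: [-0.7, -0.4, -0.1]
gripper_width: 0.085
gripper_force: 0.0
```

Run:
```python
from h import *
c=cam('wrist');P=cloud(c);z=P[:,:,2];m=(z>.165)&(z<.185)&(abs(P[:,:,0]-.5)<.05)&(abs(P[:,:,1]-.25)<.05)
print(m.sum(),cv2.minAreaRect(P[m][:,:2].astype(np.float32)),np.median(z[m]),z[m].std(),robot.get_state()['gripper_width'])
s=cam('top');a=cv2.resize(c['image'],(400,300));b=cv2.resize(s['image'],(400,300));cv2.imwrite('pics/fin.png',np.hstack([a,b])[:,:,::-1])
```

```text
1098 ((0.5041825771331787, 0.2589975893497467), (0.02167496271431446, 0.015882417559623718), 80.4381103515625) 0.17183595665292084 0.0014256432899248607 0.08512315592886835
```

View pics/fin.png

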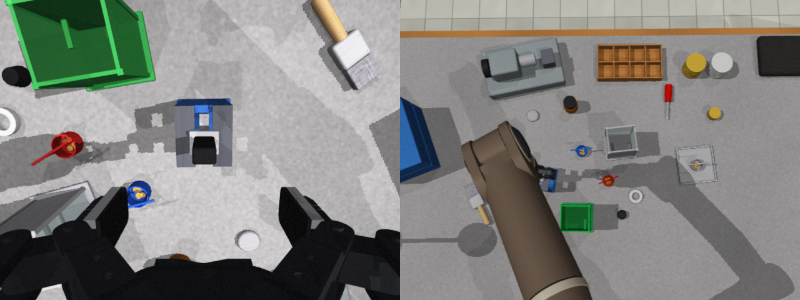

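The rod hangs back in its stand where it was, with its handle top at 0.172 m. The basket stands in the middle of the tray (right panel, about 697,165), and the bystanders look unmoved.

```bash
python3 -c "
from station import robot
print(robot.sign_off())"
```

```text
the job is handed in; nothing more can be done
None
```

The basket is out of the tank and stands upright in the drip tray, the hook rod hangs back in its stand, and the job is handed in at about 32 s; the hand-in gave no verdict.

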